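Lift the gauge spindle off the gear and hold it up

ROBOT

A 7-joint arm with a two-finger parallel gripper is mounted at the origin on the work surface. World frame = base frame: x ahead of the robot, y to its left, z up, the work surface at z = 0. Lengths are in m, angles in rad, forces in N, time in s.
With the tool pointing down it reaches from about 0.35 to 0.9 m from the base axis. Payload 7.2 kg.
Tool frame: the origin (TCP) lies midway between the tips of the shut fingers; the grasp point (between the pads) lies 19 mm behind it; z points along the fingers, y is the direction in which the jaws open and shut (so a half turn about z gives the same grasp; the last joint's range is limited). The gripper opens to 88 mm and grips with 3 to 60 N. Pads are 20 mm wide; open, the fingers measure 115 mm over their backs; the gripper's body (75 mm by 178 mm) begins 61 mm behind the grasp point.
Start: joints at [-1.213, 0.411, -0.013, 1.596, 0.006, 1.134, -0.082], TCP at [0.258, 0.569, 0.223] pointing down, gripper open.
Joint ranges: [-2.95, 2.95], [-0.29, 1.99], [-1.47, 1.44], [0.14, 2.54], [-1.03, 4.17], [0.13, 1.85], [-2.86, 2.86]. Speed limits (rad/s): [2.39, 2.39, 3.01, 3.01, 3.14, 3.14, 3.14].

INTERFACE

Orientations are given as a unit quaternion [w, x, y, z].
In Python, from workcell import env, eyes gives the robot as it stands.
- The arm moves only by the tool move_arm, never from a script. Its argument "plan" is a list of rows, each a list of 5 numbers: the shift along the tool's x, y, z in units of 40 mm (1.0 is 40 mm), then the turn about the tool's z in units of 5 degrees (1.0 is 5 degrees), then the opening in per cent of the stroke, from 0 (shut) to 100 (fully open). A call has 1 to 5 rows; each row is the pose to reach, as a shift and turn from the pose commanded when the call began, along the tool's axes at that moment; what a row does not reach only later rows make up. A row lasts 1/10 s, in which the tool goes at most 50 mm and 8.59 degrees, less where a joint would pass 70% of its speed; a pose out of reach is approached as far as the arm can. A call with a gripper value outside its range is refused whole. The fingers move at their own pace and stop on an object; the grip force is fixed at half the most. Time passes only in rows, so rows that repeat a pose let the fingers close. It gives the time, the measured TCP pose, the force and the opening at its end, in the units of the state.
- env.state(): the state, without advancing time (a new reading comes with each control period).
- eyes.snapshot(name): name is "side" or "top" or "wrist"; returns the picture (420x560x3 uint8, blue, green, red); there is no depth.
- eyes.camera_model(name): a dict with "camera_matrix" (3x3 intrinsics, pixels), "k1" (the pictures are not rectified: a ray, as slopes to the right and down, at radius r is drawn at 1 + k1 r^2 times it, then the intrinsics apply), "position" and "attitude" of the camera in the world; the wrist camera has in their place "hand_eye" (4x4, takes a point from camera to tool coordinates, whose origin is the TCP and whose axes are the flange's). Camera axes: x right, y up, looking along -z (the intrinsics and any distortion apply to the point x, -y, -z); pixel columns grow to the right and rows downward; lengths in m; the calibration is good to about 2 mm. A picture is of the moment at which its call begins: read the wrist's pose just before it. camera_model takes no time and is no camera call.
- env.job_done(): hands the job in, once; it reports no verdict.
The state is a dict: "time_s": time; "qpos": joint angles; "qd": joint speeds; "joint_efforts": joint torques, N m; "eef_pos": TCP position; "eef_rot": TCP orientation; "force": force on the tool from outside, world axes, zero at the start; "wrist_torque": the same for the moment, N m; "grip_width": finger opening in m.
Only numpy, scipy, OpenCV 4.12 (cv2) and the standard library are available. Lean on these libraries where they do the work, as an engineer would, in place of code of your own. Each camera call takes 0.05 s, during which the arm holds its last target. There are 200 camera calls.

TASK

Two gauge stands are on the inspection bench, each with a spring-loaded cam lever: one has the toothed gear under its spindle, the other a plain round collar. On the stand with the gear, swing the lever up by its handle until the spindle is at its highest, which is with the lever standing straight up, and keep holding the handle there with the gripper: you finish while holding it. Leave the other stand's lever, the gear, the collar and everything else on the bench where they are.

Things in the scene. Friction and masses are not known exactly. Their poses are not given: they have to be found in the camera images.
- gear_mid (a point): centre (half-way up) of the spur gear: plain steel, 76 mm over 14 coarse teeth, 20 mm tall, lying flat on the seat of one of the two gauge stands, under the spindle's foot. It stays there
- collar_mid (a point): centre (half-way up) of the plain collar: smooth steel disc without teeth, 48 mm across, 20 mm tall, lying on the seat of the other stand. It stays there
- axle_a (a point): gauge stand A: the point on its cam axle beside the lever arm, 125 mm above the bench. Axes are the fixed stand's own: x level along the axle, from the handle (robot's side) towards the gauge, y to the left, z up. In x from here: base (100 wide, 30 tall) -14 to 166 mm; white gauge head (30 wide, top at 140) 24 to 139 mm, on a round column; dark spindle bar on top of it and of the eccentric disc, top at 152
- seat_a (a point): stand A: centre of the round steel seat's top, 40 mm above the bench, on which the gear or the collar lies, straight below the spindle and 121 mm from the axle point along the stand's x
- handle_a (a point): stand A: the lever's handle, a black round grip 16 mm thick, 56 mm long; origin at its middle, x along it (parallel to the axle; y and z turn with the lever). A flat steel arm (8 x 12 mm) joins its +x end to the axle. The grip's middle circles the axle at radius 85 mm, 32 mm outside the arm's mid-plane and 36 mm towards the stand's -x from the axle point. Can be pinched from above
- lever_a (a joint): stand A: cam lever angle, rad. 0 = resting on its stop, out to the stand's left (+y), 0.18 rad below level; grows as the lever rises; 1.75 = straight up, spindle lifted highest; beyond (stop at 2.65) the spindle sinks again. A spring always pulls it back to 0: about 2.5 N at the grip at rest, 4.5 N when upright
- cap_a (a point): stand A: top of the spindle's round steel cap (20 mm across), 164 mm above the bench at rest with the spindle foot on the part, 9.4 mm higher at full lift
- axle_b (a point): gauge stand B: the point on its cam axle beside the lever arm, 125 mm above the bench. Axes are the fixed stand's own: x level along the axle, from the handle (robot's side) towards the gauge, y to the left, z up. In x from here: base (100 wide, 30 tall) -14 to 166 mm; white gauge head (30 wide, top at 140) 24 to 139 mm, on a round column; dark spindle bar on top of it and of the eccentric disc, top at 152
- seat_b (a point): stand B: centre of the round steel seat's top, 40 mm above the bench, on which the gear or the collar lies, straight below the spindle and 121 mm from the axle point along the stand's x
- handle_b (a point): stand B: the lever's handle, a black round grip 16 mm thick, 56 mm long; origin at its middle, x along it (parallel to the axle; y and z turn with the lever). A flat steel arm (8 x 12 mm) joins its +x end to the axle. The grip's middle circles the axle at radius 85 mm, 32 mm outside the arm's mid-plane and 36 mm towards the stand's -x from the axle point. Can be pinched from above
- lever_b (a joint): stand B: cam lever angle, rad. 0 = resting on its stop, out to the stand's right (-y), 0.18 rad below level; grows as the lever rises; 1.75 = straight up, spindle lifted highest; beyond (stop at 2.65) the spindle sinks again. A spring always pulls it back to 0: about 2.5 N at the grip at rest, 4.5 N when upright
- cap_b (a point): stand B: top of the spindle's round steel cap (20 mm across), 164 mm above the bench at rest with the spindle foot on the part, 9.4 mm higher at full lift
- micrometer: bystander: outside micrometer lying flat, about 150 x 45 x 20 mm, steel; origin on the bench near the middle of its length
- spare_gear: bystander: small spare steel gear lying flat on the bench, 56 mm across, 18 mm tall, not part of the job; origin at its underside
- plug_gauge: bystander: steel plug gauge standing upright, 20 mm across, 30 mm tall; origin at its underside
- gauge_case: bystander: flat red case, 110 x 75 x 35 mm; origin at its underside
- black_case: bystander: flat black case, 90 x 70 x 28 mm; origin at its underside
- oil_bottle: bystander: white oil bottle, 40 mm across, 70 mm tall; origin at its underside
- carton: bystander: cardboard carton, 70 x 70 x 55 mm; origin at its underside
Mind the look-alikes: they are no part of the job. Leave any brown look-alike of the part that bears collar_mid alone. What is shaped like the part that bears gear_mid but brown is not meant.

How it is judged:
On the way:
1. the lever of the stand with the gear is being swung up in the gripper (((horizontal distance between gear_mid and seat_a below 0.02 m and value of joint lever_a between 0.6 and 1.5 rad and contact force between the fingers and lever_a above 0.5 N) or (horizontal distance between gear_mid and seat_b below 0.02 m and value of joint lever_b between 0.6 and 1.5 rad and contact force between the fingers and lever_b above 0.5 N))), for 0.1 s.
At the end, for the whole second after the job is handed in: on the stand with the gear the lever is within 0.15 rad of straight up (joint 1.6 to 1.9) and the fingers bear on its handle or arm with more than 1 N; the other lever is at rest (below 0.1 rad); gear and collar are within 20 mm of their seats' centres (((horizontal distance between gear_mid and seat_a below 0.02 m and value of joint lever_a between 1.6 and 1.9 rad and contact force between the fingers and lever_a above 1 N and value of joint lever_b below 0.1 rad and horizontal distance between collar_mid and seat_b below 0.02 m) or (horizontal distance between gear_mid and seat_b below 0.02 m and value of joint lever_b between 1.6 and 1.9 rad and contact force between the fingers and lever_b above 1 N and value of joint lever_a below 0.1 rad and horizontal distance between collar_mid and seat_a below 0.02 m))); the arm keeps its last pose, push and grip.
It fails at once if the lever of the stand without the gear is moved ((horizontal distance between gear_mid and seat_a below 0.02 m and value of joint lever_b above 0.25 rad) or (horizontal distance between gear_mid and seat_b below 0.02 m and value of joint lever_a above 0.25 rad)).
It fails at once if the gear or the collar is moved on its seat by more than 15 mm (distance of any of gear_mid, collar_mid from where it was at the start of the episode above 0.015 m).
It fails at once if something else on the bench is moved by more than 30 mm (distance of any of micrometer, spare_gear, plug_gauge, gauge_case, black_case, oil_bottle, carton from where it was at the start of the episode above 0.03 m).
It also fails if it takes over 35 s, if anything falls off the work surface, if the arm or the gripper's body presses on something with over 40 N, if the wrist force passes 120 N, or if a joint passes its speed limit or range.

## Working session

There is one attempt and no reset: what is moved stays moved. The work goes in short steps, Python scripts to look and compute and a tool call to move; the robot and the scene stay as the last step left them, time stands still between calls to the robot, and variables do not carry over. Pictures are saved under pics/ and viewed, about 8 in all and at most 12, crops included, and the job is handed in when it is done.

Besides the shell and the picture viewer there is one more tool, called as name(argument=value, ...) on one line, values as JSON. move_arm: Moves the arm, as the interface text tells. Its arguments: {"type":"object","properties":{"plan":{"type":"array","items":{"type":"array","items":{"type":"number"}}}},"required":["plan"]}

```bash
mkdir -p pics; ls; cat > h.py <<'E'
import numpy as np, cv2
from workcell import env, eyes
from scipy.spatial.transform import Rotation as R
E
python3 - <<'E'
from h import *
for n in ("side","top"):
    cv2.imwrite(f"pics/{n}0.png",eyes.snapshot(n))
    print(n,eyes.camera_model(n))
print(eyes.camera_model("wrist"));print(env.state())
E
```

```text
pics
side {'camera_matrix': array([[385.52691962,   0.        , 274.27179383],
       [  0.        , 385.52691962, 208.99156896],
       [  0.        ,   0.        ,   1.        ]]), 'k1': -0.012712715824379462, 'position': array([ 0.20344917, -0.62519103,  0.93732992]), 'attitude': array([ 0.90024522,  0.3422049 , -0.09337193, -0.25245996])}
top {'camera_matrix': array([[417.48279668,   0.        , 279.61654309],
       [  0.        , 417.48279668, 212.69463976],
       [  0.        ,   0.        ,   1.        ]]), 'k1': -0.06790458867806153, 'position': array([0.51257442, 0.02096491, 1.22782739]), 'attitude': array([ 0.71157921,  0.00573845, -0.02609144, -0.70209781])}
{'camera_matrix': array([[352.67205259,   0.        , 274.1176584 ],
       [  0.        , 352.67205259, 214.29060196],
       [  0.        ,   0.        ,   1.        ]]), 'k1': -0.012190285734114828, 'hand_eye': array([[ 7.47011081e-05,  9.60653027e-01,  2.77751247e-01,
         7.59472977e-02],
       [ 9.99999932e-01,  2.84323714e-05, -3.67288168e-04,
        -7.44740042e-04],
       [-3.60733617e-04,  2.77751256e-01, -9.60652960e-01,
        -1.61590303e-01],
       [ 0.00000000e+00,  0.00000000e+00,  0.00000000e+00,
         1.00000000e+00]])}
{'time_s': 0.1, 'qpos': array([-1.21320192,  0.41181894, -0.0127219 ,  1.59691528,  0.00561338,
        1.13428693, -0.08218925]), 'qd': array([-0.00174737, -0.00210937, -0.00058358, -0.0012391 ,  0.00036829,
       -0.00142228,  0.00088741]), 'joint_efforts': array([ 2.69056145e-03, -5.89102793e+01,  6.43565040e-01, -2.91705519e+01,
       -5.38407220e-02,  1.46279656e-02,  3.69100258e-05]), 'eef_pos': array([0.25800729, 0.56878874, 0.22191217]), 'eef_rot': array([-9.49368131e-05,  2.11268357e-01,  9.77427847e-01, -6.89883405e-04]), 'force': array([0.92459047, 0.37819364, 0.28374439]), 'wrist_torque': array([ 0.0222056 ,  0.01904448, -0.04664065]), 'grip_width': 0.08821469019415046}
```

View pics/side0.png

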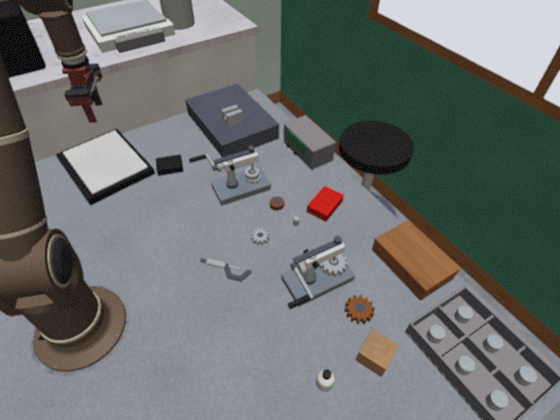

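View pics/top0.png

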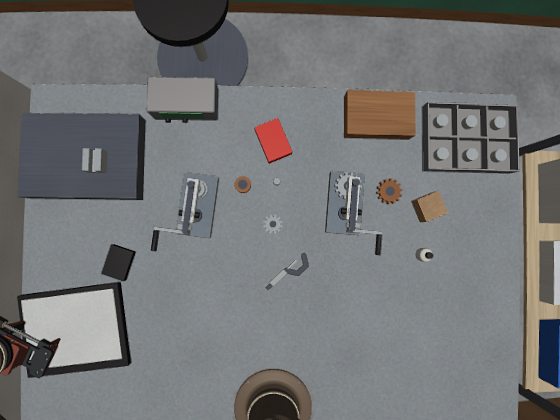

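The top view shows the toothed gear at about (345,182) on the right-hand stand, whose lever goes to -y, so that is stand B with its black handle at about (378,244). The left stand A holds the plain collar at (200,190). Next I'll measure stand B.

```bash
cat >> h.py <<'E'
def pose(n,st=None):
    m=eyes.camera_model(n)
    if "hand_eye" in m:
        q=st["eef_rot"];T=np.eye(4);T[:3,:3]=R.from_quat([*q[1:],q[0]]).as_matrix();T[:3,3]=st["eef_pos"]
        T=T@m["hand_eye"];return m,T[:3,3],T[:3,:3]
    q=m["attitude"];return m,m["position"],R.from_quat([*q[1:],q[0]]).as_matrix()
def rays(n,px,st=None):
    m,p,Rm=pose(n,st)
    u=cv2.undistortPoints(np.float64(px).reshape(-1,1,2),m["camera_matrix"],np.array([m["k1"],0,0,0,0])).reshape(-1,2)
    return p,np.c_[u[:,0],-u[:,1],-np.ones(len(u))]@Rm.T
def onz(n,px,z,st=None):
    p,d=rays(n,px,st);return p+d*((z-p[2])/d[:,2])[:,None]
def tri(n1,a,n2,b,s1=None,s2=None):
    p,d=rays(n1,a,s1);q,e=rays(n2,b,s2);d,e=d[0],e[0]
    s=np.linalg.lstsq(np.c_[d,-e],q-p,rcond=None)[0];A=p+s[0]*d;B=q+s[1]*e
    return (A+B)/2,np.linalg.norm(A-B)
E
python3 - <<'E'
from h import *
c={}
for n,(x0,y0,x1,y1) in (("top",(365,225,392,262)),("side",(280,285,320,312))):
    im=cv2.imread(f"pics/{n}0.png");g=im.max(2)
    mk=np.zeros_like(g);mk[y0:y1,x0:x1]=(g[y0:y1,x0:x1]<50)*255
    k,l,s,ce=cv2.connectedComponentsWithStats(mk);i=1+np.argmax(s[1:,4])
    P=np.argwhere(l==i)[:,::-1].astype(np.float32)
    c[n]=ce[i];L=cv2.fitLine(P,2,0,.01,.01).ravel();print(n,s[i],ce[i],cv2.minAreaRect(P),L)
    e=np.array([L[2:]-12*L[:2],L[2:]+12*L[:2]]);w=onz(n,e,.11);print(w,np.degrees(np.arctan2(*(w[0]-w[1])[[1,0]])),onz(n,[ce[i]],.110))
print(tri("top",c["top"],"side",c["side"]))
st=env.state();q=st["eef_rot"];print(R.from_quat([*q[1:],q[0]]).as_matrix().round(3))
a=cv2.resize(cv2.imread("pics/top0.png")[155:265,310:410],None,fx=5,fy=5,interpolation=2)
cv2.imwrite("pics/crop.png",a)
E
```

```text
top [375 235   5  20  62] [377.06451613 245.79032258] ((377.0, 244.5), (19.0, 4.0), 90.0) [7.9102442e-03 9.9996871e-01 3.7706451e+02 2.4579033e+02]
[[ 0.50976649 -0.27497586  0.11      ]
 [ 0.44504551 -0.27580489  0.11      ]] 0.733880267794588 [[ 0.47737964 -0.27537552  0.11      ]]
side [289 295  21  13 104] [299.43269231 301.35576923] ((298.7781066894531, 301.46746826171875), (5.615385055541992, 21.53846549987793), 67.38013458251953) [  0.90744853  -0.42016327 299.43268    301.35577   ]
[[ 0.45067716 -0.27450894  0.11      ]
 [ 0.50927547 -0.27942029  0.11      ]] 175.2090168950472 [[ 0.47970221 -0.2769387   0.11      ]]
(array([ 0.47857979, -0.27617033,  0.10958159]), np.float64(0.0027718141883712848))
[[-0.911  0.413 -0.   ]
 [ 0.413  0.911 -0.001]
 [-0.    -0.001 -1.   ]]
```

View pics/crop.png

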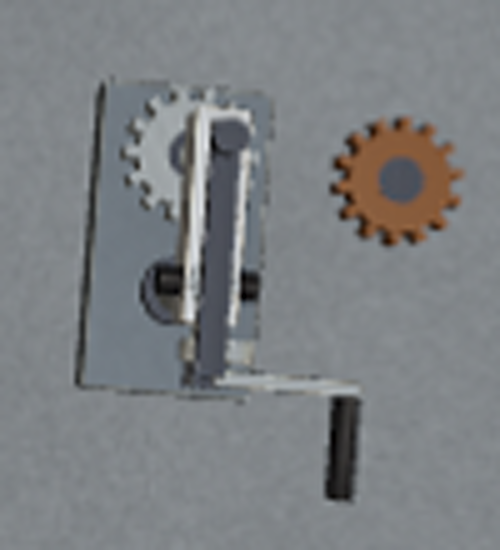

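The crop confirms the toothed gear on stand B. Its lever arm goes right to the black handle at crop (342,445). The handle is at about (0.479, -0.276, 0.110) and the stand's yaw is about -4°. I'm moving to hover over it.

move_arm(plan=[[-1,-1.25,-0.5,-1.5,100],[-2,-2.5,-0.75,-3,100],[-3,-3.7,-0.75,-4,100],[-4,-5,-0.75,-4,100],[-5,-6.2,-0.75,-4,100]])

```text
time_s: 0.6
eef_pos: [0.3198, 0.3281, 0.2517]
eef_rot: [-0.0, 0.038, 0.999, 0.0]
force: [1.9, 0.0, 0.9]
grip_width: 0.0878
```

move_arm(plan=[[-0.4,-1.2,0,0,100],[-0.8,-2.3,0,0,100],[-1.2,-3.5,0,0,100],[-1.6,-4.7,0,0,100],[-2,-5.9,0,0,100]])

```text
time_s: 1.1
eef_pos: [0.3808, 0.0885, 0.2518]
eef_rot: [0.0, 0.038, 0.999, 0.0]
force: [2.1, 0.9, 0.4]
grip_width: 0.0876
```

move_arm(plan=[[-0.4,-1.2,0,0,100],[-0.8,-2.3,0,0,100],[-1.2,-3.5,0,0,100],[-1.6,-4.7,0,0,100],[-2,-5.9,0,0,100]])

```text
time_s: 1.6
eef_pos: [0.4421, -0.1511, 0.2519]
eef_rot: [0.0, 0.038, 0.999, 0.0]
force: [0.3, -0.4, -0.3]
grip_width: 0.0876
```

move_arm(plan=[[-0.5,-1.1,0,0,100],[-0.8,-2.1,0,0,100],[-1,-2.9,0,0,100],[-1,-2.96,0,0,100],[-1,-2.96,0,0,100]])

```text
time_s: 2.1
eef_pos: [0.4723, -0.2707, 0.2511]
eef_rot: [-0.001, 0.039, 0.999, 0.0]
force: [0.0, 0.4, 0.9]
grip_width: 0.0877
```

```bash
python3 - <<'E'
from h import *
st=env.state();np.save("st1.npy",st,allow_pickle=True);print(st["eef_pos"],st["eef_rot"])
cv2.imwrite("pics/w1.png",eyes.snapshot("wrist"))
m,p,Rm=pose("wrist",st)
E
```

```text
[ 0.47231345 -0.27069532  0.2511426 ] [-7.67603714e-04  3.93536567e-02  9.99225048e-01  5.63993425e-05]
```

View pics/w1.png

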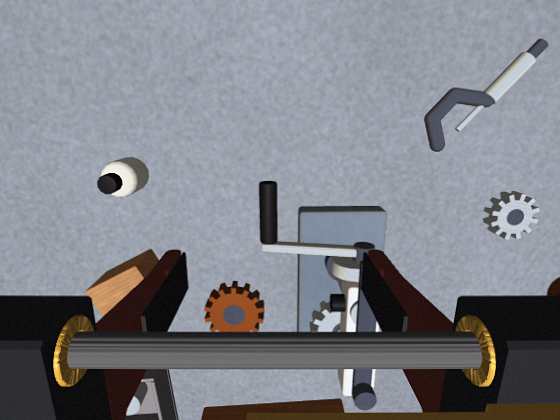

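The wrist view shows the black handle at (268,182–243), the arm running right to the axle at about (362,247), and the base edges visible. The fingers straddle the handle column. I'll refine the position and yaw.

```bash
python3 - <<'E'
from h import *
st=np.load("st1.npy",allow_pickle=True).item()
im=cv2.imread("pics/w1.png");g=im.max(2)
mk=np.zeros_like(g);mk[170:250,250:290]=(g[170:250,250:290]<60)*255
k,l,s,ce=cv2.connectedComponentsWithStats(mk);i=1+np.argmax(s[1:,4])
P=np.argwhere(l==i)[:,::-1].astype(np.float32);r=cv2.minAreaRect(P);print(s[i],ce[i],r)
L=cv2.fitLine(P,2,0,.01,.01).ravel()
w=onz("wrist",[L[2:]-30*L[:2],L[2:]+30*L[:2],ce[i]],.110,st);d=w[0]-w[1];d*=np.sign(d[0]);print(w,np.degrees(np.arctan2(d[1],d[0])))
# base left edge (x~299) and top edge
w=onz("wrist",[[299.5,212],[299,330],[302,208],[384,208]],.03,st)
print(w,np.degrees(np.arctan2(*(w[1]-w[0])[[1,0]])),np.degrees(np.arctan2(*(w[3]-w[2])[[1,0]])))
E
```

```text
[ 259  181   18   63 1063] [267.94261524 211.710254  ] ((267.5, 212.0), (62.0, 17.0), 90.0)
[[ 0.45349026 -0.27566676  0.11      ]
 [ 0.50894505 -0.27947225  0.11      ]
 [ 0.48054149 -0.27752263  0.11      ]] -3.9256673523240266
[[ 0.50586992 -0.24526348  0.03      ]
 [ 0.65867758 -0.254837    0.03      ]
 [ 0.50142888 -0.24218758  0.03      ]
 [ 0.50868064 -0.15016603  0.03      ]] -3.5849411613418667 85.49411549454652
```

move_arm(plan=[[-0.14,-0.15,1,0,100],[-0.14,-0.15,2,0,100],[-0.14,-0.15,3,0,100],[-0.14,-0.15,3.7,0,100],[-0.14,-0.15,4,0,100]])

```text
time_s: 2.65
eef_pos: [0.4771, -0.2737, 0.0894]
eef_rot: [-0.002, 0.037, 0.999, 0.001]
force: [0.1, -0.2, 1.0]
grip_width: 0.0877
```

```bash
python3 - <<'E'
from h import *
st=env.state();print(st["eef_pos"],st["force"])
cv2.imwrite("pics/w2.png",eyes.snapshot("wrist"))
E
```

```text
[ 0.47709413 -0.27374378  0.0894103 ] [ 0.07223329 -0.16541221  1.03244244]
```

View pics/w2.png

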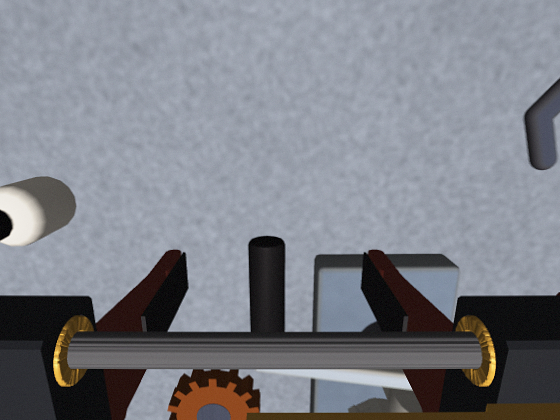

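The handle at column 267 sits between the fingers, whose middle is at about column 275, so it is 3–4 mm off. I'll shift by that much and close.

move_arm(plan=[[0,-0.09,0,0,60],[0,-0.09,0,0,30],[0,-0.09,0,0,5],[0,-0.09,0,0,5],[0,-0.09,0,0,5]])

```text
time_s: 3.2
eef_pos: [0.4782, -0.2803, 0.0924]
eef_rot: [0.001, 0.038, 0.999, -0.0]
force: [0.0, 0.1, -0.9]
grip_width: 0.0511
```

move_arm(plan=[[0,0,0,0,5],[0,0,0,0,5],[0,0,0,0,5]])

```text
time_s: 3.5
eef_pos: [0.4778, -0.2802, 0.0917]
eef_rot: [-0.0, 0.038, 0.999, 0.0]
force: [-0.5, -0.1, 1.0]
grip_width: 0.0271
```

move_arm(plan=[[0,0,0,0,0],[0,0,0,0,0],[0,0,0,0,0],[0,0,0,0,0],[0,0,0,0,0]])

```text
time_s: 4.0
eef_pos: [0.4781, -0.2771, 0.0915]
eef_rot: [-0.001, 0.037, 0.999, 0.002]
force: [0.2, 8.4, 4.2]
grip_width: 0.0156
```

Gripped at 15.6 mm opening. The +8 N side force shows the command is about 3 mm too far to -y. I'm starting the arc with that folded in.

move_arm(plan=[[0.04,0.04,-0.27,0,0],[0.04,0.05,-0.55,0,0],[0.04,0.09,-0.82,0,0],[0.04,0.16,-1.09,0,0],[0.04,0.27,-1.34,0,0]])

```text
time_s: 4.5
eef_pos: [0.4783, -0.271, 0.1462]
eef_rot: [0.001, 0.039, 0.999, -0.002]
force: [5.4, -4.8, -4.7]
grip_width: 0.015
```

move_arm(plan=[[-0.04,0.14,-0.24,0,0],[-0.04,0.31,-0.46,0,0],[-0.04,0.51,-0.65,0,0],[-0.04,0.73,-0.82,0,0],[-0.04,0.97,-0.95,0,0]])

```text
time_s: 5.0
eef_pos: [0.4808, -0.2398, 0.1866]
eef_rot: [0.002, 0.041, 0.999, -0.006]
force: [-8.7, -22.3, 19.1]
grip_width: 0.0156
```

move_arm(plan=[[0,0,0,0,0],[0,0,0,0,0]])

```text
time_s: 5.2
eef_pos: [0.4811, -0.239, 0.187]
eef_rot: [0.002, 0.041, 0.999, -0.005]
force: [-8.6, -16.9, 19.4]
grip_width: 0.0153
```

```bash
python3 - <<'E'
from h import *
st=env.state();print(st["eef_pos"],st["eef_rot"],st["force"],st["wrist_torque"],st["grip_width"])
cv2.imwrite("pics/s3.png",cv2.resize(eyes.snapshot("side")[200:340,240:400],None,fx=4,fy=4,interpolation=2))
E
```

```text
[ 0.48112983 -0.23895286  0.18701717] [ 0.00235653  0.04084632  0.99915059 -0.00491194] [ -8.57516347 -16.86680382  19.39643153] [-3.78519371  1.79947205  0.13513753] 0.015293330485052927
```

View pics/s3.png

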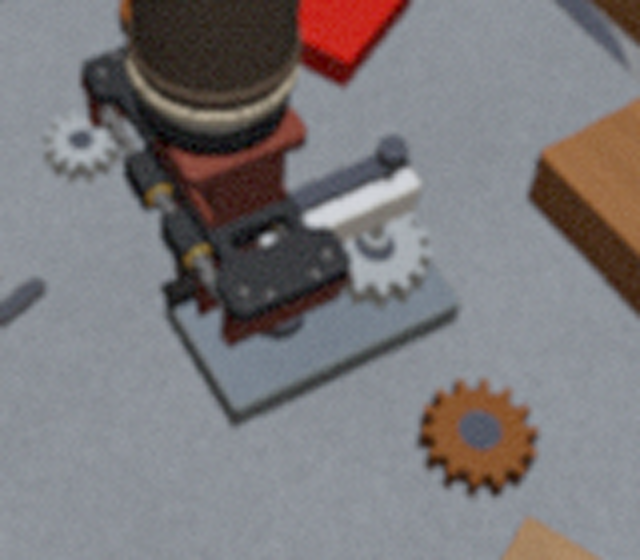

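The side view only shows the gripper body hiding the lever, with stand and gear undisturbed. The steady force (-17 y, +19 z) suggests the handle has shifted in the grip, so I'm checking with the wrist camera.

```bash
python3 - <<'E'
from h import *
cv2.imwrite("pics/w3.png",eyes.snapshot("wrist"))
E
```

```text
(no output)
```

View pics/w3.png

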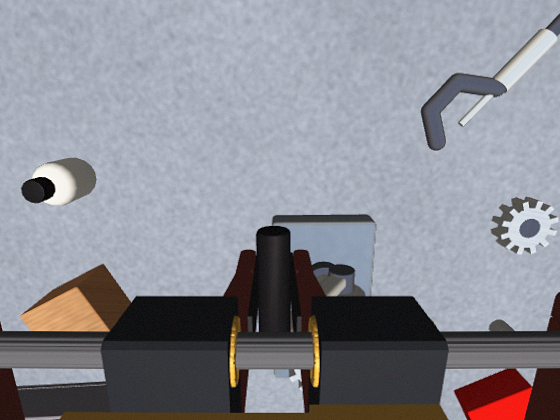

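```bash
python3 - <<'E'
from h import *
st=env.state();print(st["eef_pos"],st["force"])
s2=dict(st);s2["eef_pos"]=np.array([.477,-.2737,.0894]);s2["eef_rot"]=np.array([0,.038,.999,0])
x0=.480-.028
for f,s,c,x in(("w2",s2,(257,277),x0),("w3",st,(264,284),x0+.0028)):
    im=cv2.imread(f"pics/{f}.png");g=im.max(2);col=g[215:300,c[0]:c[1]].mean(1)
    r=215+int(np.argmax(col<70))
    row=g[262];a=np.where(g[255]<60)[0];a=a[(a>240)&(a<300)]
    for dr in (0,6,10):
        p,d=rays("wrist",[[(a[0]+a[-1])/2,r+dr]],s);d=d[0];print(f,r,a[0],a[-1],dr,(p+d*(x-p[0])/d[0]).round(4))
E
```

```text
[ 0.48110681 -0.23904402  0.18695379] [ -7.96763402 -17.07361659  19.7793645 ]
w2 237 249 284 0 [ 0.452  -0.2758  0.1082]
w2 237 249 284 6 [ 0.452  -0.2756  0.1155]
w2 237 249 284 10 [ 0.452  -0.2755  0.12  ]
w3 226 241 299 0 [ 0.4548 -0.2394  0.1947]
w3 226 241 299 6 [ 0.4548 -0.2392  0.203 ]
w3 226 241 299 10 [ 0.4548 -0.2391  0.2081]
```

The two estimates agree: the handle has rolled about 9 mm down the pads (8 mm × 1.18 rad) and is now about 10 mm above the tips, with the lever at about 1.2 rad. I'll continue on a path lowered to match, so it doesn't roll off the tips.

move_arm(plan=[[0,0.12,-0.17,0,0],[0,0.3,-0.25,0,0],[0,0.5,-0.3,0,0],[0,0.72,-0.33,0,0],[0,0.9,-0.34,0,0]])

```text
time_s: 5.8
eef_pos: [0.4842, -0.1994, 0.1992]
eef_rot: [0.001, 0.04, 0.999, -0.003]
force: [-4.3, -7.5, 9.6]
grip_width: 0.0152
```

move_arm(plan=[[0,0.1,0,0,0],[0,0.1,0,0,0],[0,0.1,0,0,0]])

```text
time_s: 6.1
eef_pos: [0.4845, -0.1943, 0.1989]
eef_rot: [0.001, 0.039, 0.999, -0.002]
force: [-5.4, -6.0, 12.8]
grip_width: 0.0153
```

```bash
python3 - <<'E'
from h import *
st=env.state();print(st["eef_pos"],st["eef_rot"],st["force"],st["grip_width"])
cv2.imwrite("pics/w4.png",eyes.snapshot("wrist"))
E
```

```text
[ 0.48454085 -0.19426055  0.19888633] [ 0.00106555  0.03937357  0.9992224  -0.00178516] [-5.42346191 -5.954116   12.84285428] 0.015250710174803755
```

View pics/w4.png

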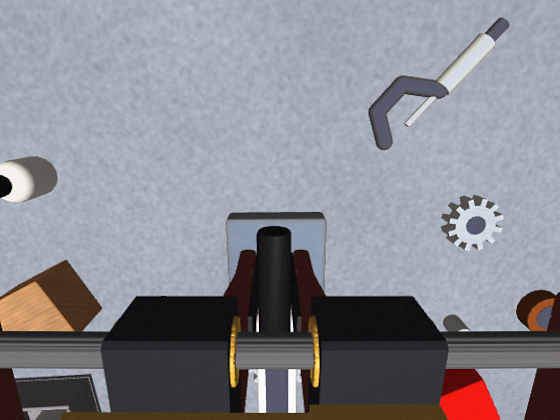

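The handle (column 274) is still between the fingers, and the base front edge spans columns 228–327. I'll check the handle's offset from the base midline and the other stand.

```bash
python3 - <<'E'
from h import *
st=env.state()
b=onz("wrist",[[228.5,214],[325.5,214]],.03,st);h=onz("wrist",[[273.5,240]],.21,st)
m=b.mean(0);d=b[1]-b[0];print("width",np.linalg.norm(d));d/=np.linalg.norm(d)
yv=np.array([.068,.9977,0])
for p in (h[0],st["eef_pos"]):print("lever tilt from base mid",np.arcsin((p-m)@yv/.085),"d mm",(p-m)@yv*1e3)
print("from rest-based axle",(st["eef_pos"][:2]-np.array([.480,-.277]))@yv[:2]*1e3-83.6, st["eef_pos"],st["force"])
a=cv2.imread("pics/top0.png");t=eyes.snapshot("top");
for n,(x,y,X,Y) in dict(A=(140,165,225,245),gear=(325,165,365,205)).items():
    print(n,np.abs(a[y:Y,x:X].astype(int)-t[y:Y,x:X]).mean())
cv2.imwrite("pics/t5.png",cv2.resize(t[150:280,130:450],None,fx=2.5,fy=2.5,interpolation=2))
E
```

```text
width 0.09462877599912745
lever tilt from base mid -0.02421692509431691 d mm -2.0582374404480475
lever tilt from base mid -0.01579348829519856 d mm -1.3423906970933357
from rest-based axle -0.793778221522146 [ 0.48453768 -0.19431216  0.19888509] [-4.92846612 -6.93681391 12.93568833]
A 6.751323529411764
gear 9.928958333333334
```

View pics/t5.png

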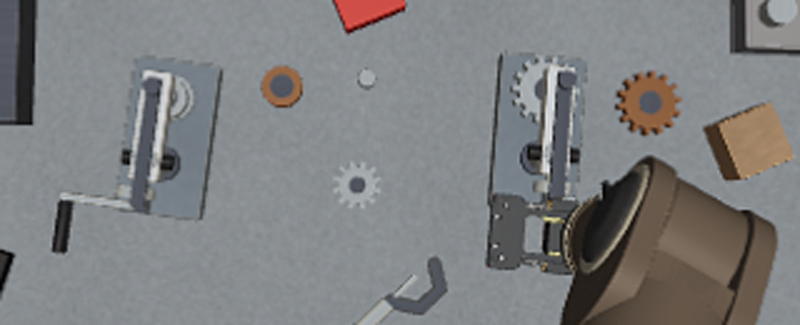

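Three estimates put the lever within 0.03 rad of upright. The top view shows stand A, the gear, the collar and the bystanders where they were. Handing in.

```bash
python3 -c "
from h import *
print(env.job_done());s=env.state();print(s['time_s'],s['eef_pos'],s['force'],s['grip_width'])"
```

```text
the job is handed in; nothing more can be done
None
the job is handed in; nothing more can be done
```

I swung up the lever on stand B, the one with the toothed gear, and handed the job in with the gripper still holding the handle. No verdict is reported, and the state couldn't be read after handing in. The last clock reading before that was 6.1 s.

- **Lever angle:** three estimates put the handle 1–2 mm short of straight above the axle. That is a lever angle of about 1.73 rad, inside the 1.6–1.9 range.
- **Grip:** the opening was 15.3 mm on the 16 mm handle. The wrist picture showed the handle between the fingers. The measured side force was 6–7 N, with 13 N along z.
- **Rest of the bench:** the top view showed stand A's lever at rest, and the gear, collar and the bystanders in view where they were. I checked this by eye; the pixel comparison I ran (mean differences about 7–10) was inconclusive.
- **What went wrong:** the handle rolled about 9 mm down the pads partway through the swing. That raised the force to about 20–30 N, below the limits. I lowered the rest of the path to match, and the handle finished about 10 mm above the fingertips.

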